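# Level the movement stand with its foot key

### The job

Take the red key out of the wooden block, line its blade up with the slot in the brass head of the stand's levelling foot, and set it fully into the slot. With the key, press the sprung foot all the way down and, keeping it down, turn it clockwise until the bubble of the spirit level on the stand lies centred between its two black lines. Finish while still holding the key and pressing the foot fully down with the bubble centred: do not let go, do not turn the foot with the bare fingers, and leave the other things on the bench where they are.

Things in the scene. Friction and masses are not known exactly. Their poses are not given: they have to be found in the camera images.
- key: Loose red key, 68 mm tall, 0.12 kg, upright in the block's hole. Origin: middle of the blade's lower edge; z up. z 0-12 mm: steel blade 20 mm wide (x), 6 mm thick (y); shaft 10 mm; z 22-26 mm: collar 32 mm across, resting on the block; z 26-68 mm: flat red wing 36 mm wide (x), 12 mm thick (y), in the blade's plane; grip it across the 12 mm. Half a turn about z makes no difference.
- rack: Fixed dark wooden block 110 x 50 x 26 mm; origin under its centre. The key stands in the 24 mm hole at its centre, blade edge 4 mm above the bench: lift it over 26 mm to clear. Two flat metal studs on it are only 5 mm high.
- stand: Fixed levelling stand: grey base 130 mm (x) by 240 mm (y, -110 to +130 mm); aluminium platform about 50 mm high with a brass watch movement (top about 65 mm) and the spirit level (top about 74 mm). Origin on the bench, z up. The platform pivots at y = -85 mm and tilts under 3 degrees; the levelling foot stands at x = 0, y = +100 mm, its axis within 1 degree of vertical.
- foot: Brass foot head 34 x 22 mm on a steel disc 42 mm across. Slot open at the top: 25 mm long (its x), 9 mm wide (its y), 10 mm deep, chamfered. Origin: centre of the slot's floor, 64 mm above the bench when not pressed; z up, the turning axis (friction 0.06 N m). Seated, the key's origin is here, its x along this x either way round, with about 0.15 rad of play.
- foot_press (a joint): The sprung arm that carries the foot, rad: 0 = up, 0.0162 = fully down on its stop, 3 mm lower at the foot. The foot takes about 5 N to start and 8 N to reach the stop; it comes up again on release.
- bubble (a point): Centre of the white bubble (18 mm long) on the yellow-green tube. Turning the foot clockwise seen from above moves it towards the foot (+y of the stand) 13 mm per rad; pressing the foot fully down moves it 12 mm the other way. With the foot down it starts 6 to 17 mm to -y of the middle: 0.45 to 1.3 rad of clockwise turn, plus play. It settles in 1 s. The unpressed reading does not count.
- vial_mid (a point): Point on top of the spirit level tube midway between its two black lines (24 mm apart), where the bubble's centre must be. Its y axis runs along the tube towards the foot's end of the stand.
- screwdriver: Bystander: screwdriver 160 mm long, lying; origin about its middle, low.
- loupe: Bystander: black eye loupe, 48 mm wide, 40 mm high; origin under its centre.
- watch: Bystander: gold wristwatch, about 95 mm long, 10 mm high; origin under its centre.
- oil_jar: Bystander: small jar with blue cap, 32 mm wide, 45 mm high; origin under its centre.
- parts_tray: Bystander: white divided tray 100 x 130 x 22 mm; origin under its centre.
- blower: Bystander: blue dust blower, 56 mm wide, 85 mm high, standing; origin under its centre.
- glass_cup: Bystander: glass cup 68 mm wide, 45 mm high; origin under its centre.
Mind the look-alikes: they are no part of the job. Of the things that look like the key, the largest one is meant.

How it is judged:
On the way:
1. the key's blade is fully in the slot of the foot (z of key in the frame of foot between -0.004 and 0.004 m and horizontal distance between key and foot below 0.004 m and angle between the x axis of key and the x axis of foot, either way round below 0.3 rad), for 0.2 s.
At the end, for the whole second after the job is handed in: The key is still held in the fingers with its blade fully in the slot (within 4 mm of the floor and axis, 0.3 rad), it presses the foot down to its stop (2.3 mm or more of 3 mm, over 4 N) and the bubble's centre is within 3 mm of the middle between the lines, all still for the last second (all of step 1 and y of bubble in the frame of vial_mid between -0.003 and 0.003 m and value of joint foot_press above 0.0125 rad and contact force between key and foot above 4 N and contact force between the fingers and key above 2 N and linear speed of key below 0.02 m/s); the arm keeps its last pose, push and grip.
It fails at once if the bare fingers push or turn the foot (contact force between the fingers and foot above 2 N).
It fails at once if another thing on the bench is moved by more than 30 mm (distance of any of screwdriver, loupe, watch, oil_jar, parts_tray, blower, glass_cup from where it was at the start of the episode above 0.03 m).
It also fails if it takes over 64 s, if anything falls off the work surface, if the arm or the gripper's body presses on something with over 40 N, if the wrist force passes 120 N, or if a joint passes its speed limit or range.

### The arm

A 6-joint arm with a two-finger parallel gripper is mounted at the origin on the work surface. World frame = base frame: x ahead of the robot, y to its left, z up, the work surface at z = 0. Lengths are in m, angles in rad, forces in N, time in s.
With the tool pointing down it reaches from about 0.225 to 0.875 m from the base axis. Payload 3.4 kg.
Tool frame: the origin (TCP) lies at the very end of the fingers, on their centre line; the grasp point (between the pads) lies 19 mm behind it; z points along the fingers, y is the line along which they close (so a half turn about z gives the same grasp; the last joint's range is limited). The gripper opens to 85 mm and grips with 20 to 120 N. Pads are 22 mm wide; open, the fingers measure 114 mm over their backs; the gripper's body (76 mm by 85 mm) begins 54 mm behind the grasp point. The pads swing forward as they close: fully open they stand 13 mm farther back than shut.
Start: joints at [1.174, 0.276, 1.505, -0, 1.361, -0.121], TCP at [0.157, 0.553, 0.231] pointing down, gripper open.
Joint ranges: [-2.89, 2.89], [-0.75, 2.08], [0.22, 2.7], [-1.18, 4.32], [0.11, 2.71], [-2.7, 2.7]. Speed limits (rad/s): [2.57, 2.57, 3.14, 3.14, 3.14, 3.14].

### API

Orientations are given as a unit quaternion [w, x, y, z].
In Python, from rig import get_state, optics, sign_off gives the robot as it stands.
- The arm moves only by the tool send_rows, never from a script. Its argument "increments" is a list of rows, each an object with "gripper": the gripper's target within -1 to 1 (shut at 1, half-way at 0, fully open at -1); "linear": the shift along the world's x, y, z in m, a list of three; "delta_rot": the turn, a rotation vector about the world's x, y, z in rad, a list of three. In form: [{"gripper": gripper, "linear": [dx, dy, dz], "delta_rot": [rx, ry, rz]}, ...]. A call has 1 to 8 rows; each row is the pose to reach, as a shift and turn from the pose commanded when the call began; what a row does not reach only later rows make up. A row lasts 1/10 s, in which the tool goes at most 50 mm and 8.59 degrees, less where a joint would pass 70% of its speed; a pose out of reach is approached as far as the arm can. A call with a gripper value outside its range is refused whole. The fingers move at their own pace and stop on an object; "newtons" is the grip in N (left out, the last holds). Time passes only in rows, so rows that repeat a pose let the fingers close. It gives the time, the measured TCP pose, the force, the opening and the grip force at its end, in the units of the state.
- get_state(): the state, without advancing time (a new reading comes with each control period).
- optics.get_image(name): name is "scene" or "side" or "wrist"; returns a dict with "pixels" (400x640x3 uint8, blue, green, red), "K" (3x3 intrinsics, pixels), "rvec" (rotation vector, rad) and "tvec" (3), from world to camera coordinates, as OpenCV has them; the wrist camera has in their place "T_tool_cam" (4x4, takes a point from camera to tool coordinates, whose origin is the TCP and whose axes are the flange's). Camera axes: x right, y down, z forward; pixel columns grow to the right and rows downward; lengths in m; the calibration is good to about 2 mm. A picture is of the moment at which its call begins: read the wrist's pose just before it. There is no depth.
- sign_off(): hands the job in; it is judged then, once.
The state is a dict: "clock": time; "qpos": joint angles; "qd": joint speeds; "effort": joint torques, N m; "position": TCP position; "ee_rot": TCP orientation; "contact_force": force on the tool from outside, world axes, zero at the start; "moment": the same for the moment, N m; "width": finger opening in m; "gripper_force": force on a finger pad.
Only numpy, scipy, OpenCV 4.12 (cv2) and the standard library are available. Lean on these libraries where they do the work, as an engineer would, in place of code of your own. Each camera call takes 0.05 s, during which the arm holds its last target. There are 200 camera calls.

## Working session

There is one attempt and no reset: what is moved stays moved. The work goes in short steps, Python scripts to look and compute and a tool call to move; the robot and the scene stay as the last step left them, time stands still between calls to the robot, and variables do not carry over. Pictures are saved under pics/ and viewed, at most 10 in all, crops included, and the job is handed in when it is done.

Besides the shell and the picture viewer there is one more tool, called after "Call:" by a JSON object that holds its "name" and its "arguments", one argument or row to a line. send_rows: Moves the arm, as the interface text tells. Its arguments: {"type":"object","properties":{"increments":{"type":"array"},"newtons":{"type":"number"}},"required":["increments"]}

```bash
mkdir -p pics
cat > h.py <<'E'
import numpy as np, cv2, json
from rig import get_state, optics, sign_off
from scipy.spatial.transform import Rotation as R
def grab(n):
    s=get_state(); d=optics.get_image(n); im=np.array(d["pixels"]); K=np.array(d["K"])
    if n=="wrist":
        T=np.eye(4); q=s["ee_rot"]; T[:3,:3]=R.from_quat([q[1],q[2],q[3],q[0]]).as_matrix(); T[:3,3]=s["position"]
        T=T@np.array(d["T_tool_cam"])
    else:
        r=cv2.Rodrigues(np.array(d["rvec"],float))[0]; T=np.eye(4); T[:3,:3]=r.T; T[:3,3]=-r.T@np.array(d["tvec"],float).ravel()
    return im,K,T
def ray(K,T,p):
    d=np.linalg.inv(K)@[p[0],p[1],1]; return T[:3,3],T[:3,:3]@d
def onz(K,T,p,z):
    o,d=ray(K,T,p); return o+d*(z-o[2])/d[2]
def proj(K,T,P):
    c=T[:3,:3].T@(np.array(P)-T[:3,3]); c=K@c; return c[:2]/c[2]
E
python3 - <<'E'
from h import *
s=get_state(); print(s["ee_rot"],s["position"],s["clock"],s["width"])
for n in ["scene","side","wrist"]:
    im,K,T=grab(n); cv2.imwrite(f"pics/{n}0.png",im); np.savez(f"{n}0.npz",im=im,K=K,T=T); print(n,T[:3,3].round(3),K[0,0])
a=cv2.imread("pics/scene0.png");b=cv2.imread("pics/side0.png")
E
```

```text
[-2.37558560e-04  1.37459646e-01  9.90506935e-01 -8.94976504e-04] [0.15637715 0.55276921 0.23044372] 0.0 0.08555253550824027
scene [ 1.274 -0.194  0.811] 431.3180643169344
side [0.548 0.813 0.778] 368.7108544852021
wrist [0.077 0.574 0.374] 282.20001194391597
```

View pics/scene0.png

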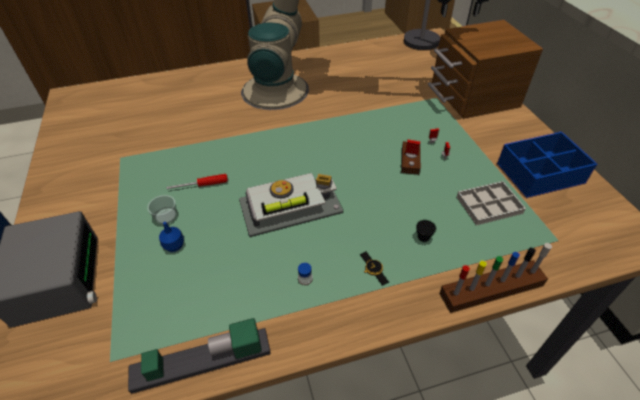

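View pics/side0.png

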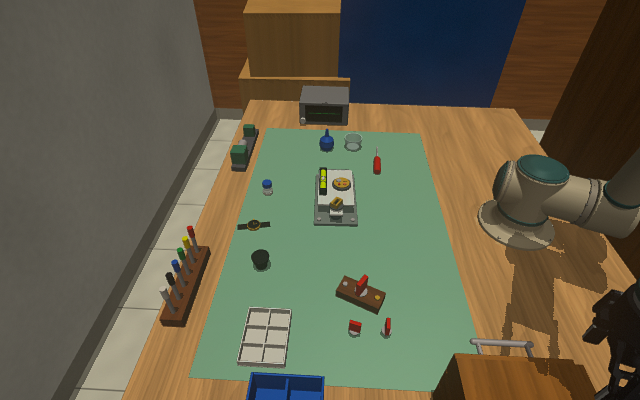

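Red things, in the scene view: the key in the wooden block at (411,147), two small ones at (434,133) and (447,149), and the screwdriver handle at (212,181). In the side view they are at (362,284), (355,326), (388,326) and (377,163). The one in the block is the largest upright key and fits the description. I'll confirm it in one crop.

Run:
```python
from h import *
def red(n):
    z=np.load(n+"0.npz"); h=cv2.cvtColor(z["im"],cv2.COLOR_BGR2HSV)
    m=(((h[...,0]<6)|(h[...,0]>174))&(h[...,1]>190)&(h[...,2]>90)).astype(np.uint8)
    k,l,st,c=cv2.connectedComponentsWithStats(m)
    for i in range(1,k):
        if st[i,4]>25: print(n,st[i],c[i].round(1), onz(z["K"],z["T"],c[i],.05).round(3), cv2.minAreaRect(np.argwhere(l==i)[:,::-1].astype(np.float32)))
for n in["scene","side"]: red(n)
a=np.load("scene0.npz");b=np.load("side0.npz")
def tri(p,q):
    A=a["K"]@np.linalg.inv(a["T"])[:3];B=b["K"]@np.linalg.inv(b["T"])[:3]
    X=cv2.triangulatePoints(A,B,np.array(p,float),np.array(q,float)).ravel();return X[:3]/X[3]
print(tri((411,147),(362,284)))
# foot head guess
print("foot",tri((324,181),(337,203)), [onz(z["K"],z["T"],p,.07).round(3) for z,p in((a,(324,181)),(b,(337,203)))])
for n,z,(x,y,w,hh) in(("s",a,(380,115,80,60)),("d",b,(330,260,80,80))): pass
c1=cv2.resize(a["im"][115:175,380:460],None,fx=5,fy=5,interpolation=2);c2=cv2.resize(b["im"][265:340,320:400],None,fx=5,fy=5,interpolation=2)
c3=cv2.resize(a["im"][165:235,235:345],None,fx=3.6,fy=3.6,interpolation=2);c4=cv2.resize(b["im"][160:230,300:370],None,fx=4,fy=4,interpolation=2)
o=np.zeros((600,800,3),np.uint8)
for c,x,y in((c1,0,0),(c2,400,0),(c3,0,310),(c4,420,380)):
    c=c[:600-y,:800-x];o[y:y+c.shape[0],x:x+c.shape[1]]=c
cv2.imwrite("pics/crop.png",o)
```

```text
scene [408 140  12   4  29] [413.2 141.8] [0.454 0.298 0.05 ] ((413.43243408203125, 141.9053955078125), (11.343530654907227, 2.3015859127044678), 9.462322235107422)
scene [198 175  29  10 179] [212.2 179.2] [ 0.438 -0.25   0.05 ] ((211.95948791503906, 179.2567596435547), (6.411561012268066, 28.76982307434082), 80.53767395019531)
scene [463 266   6   6  30] [465.6 268.4] [0.865 0.228 0.05 ] ((465.5, 268.5), (5.0, 5.0), 90.0)
side [374 156   7  15  75] [376.7 163.4] [ 0.404 -0.208  0.05 ] ((377.0, 163.0), (14.0, 6.0), 90.0)
side [357 275  11  11  54] [362. 280.] [0.469 0.273 0.05 ] ((362.06097412109375, 280.0487976074219), (4.216691970825195, 12.493901252746582), 38.65980911254883)
side [387 318   3  11  33] [388. 323.] [0.416 0.383 0.05 ] ((388.0, 323.0), (10.0, 2.0), 90.0)
side [350 320  11   6  38] [354.9 322.6] [0.488 0.386 0.05 ] ((354.9500427246094, 322.6500244140625), (11.067971229553223, 3.1622776985168457), 18.434947967529297)
[0.46966433 0.28392147 0.04840889]
foot [0.53635152 0.01579965 0.0608806 ] [array([0.548, 0.014, 0.07 ]), array([0.534, 0.023, 0.07 ])]
```

View pics/crop.png

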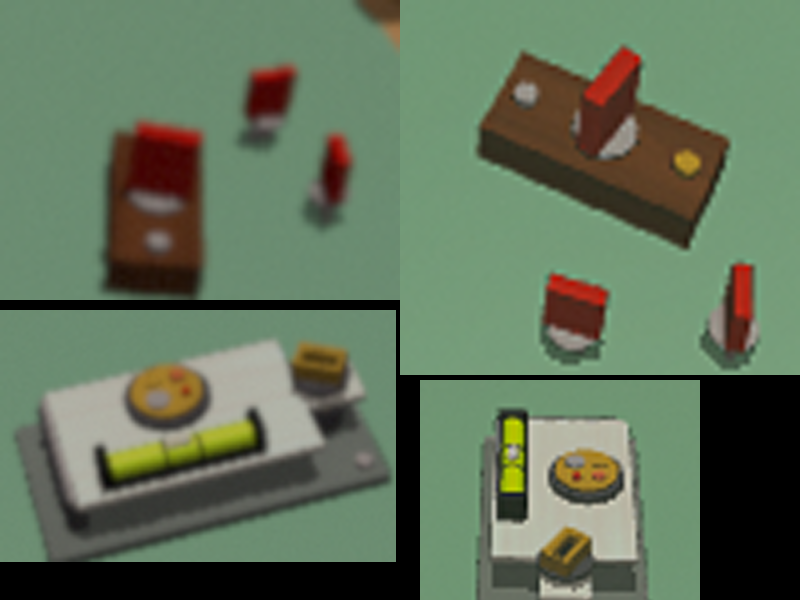

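The crop confirms it: the large red wing stands in the block between a silver and a gold stud, and the two small keys stand loose. I'll move above the key and measure its direction from close by.

Call:
{"name": "send_rows", "arguments": {
  "increments": [
    {"gripper": -1, "linear": [0.04, -0.03, 0], "delta_rot": [0, 0, 0]},
    {"gripper": -1, "linear": [0.08, -0.06, 0], "delta_rot": [0, 0, 0]},
    {"gripper": -1, "linear": [0.12, -0.1, 0], "delta_rot": [0, 0, 0]},
    {"gripper": -1, "linear": [0.16, -0.13, 0], "delta_rot": [0, 0, 0]},
    {"gripper": -1, "linear": [0.2, -0.16, 0], "delta_rot": [0, 0, 0]},
    {"gripper": -1, "linear": [0.24, -0.19, 0], "delta_rot": [0, 0, 0]},
    {"gripper": -1, "linear": [0.28, -0.23, -0.01], "delta_rot": [0, 0, 0]},
    {"gripper": -1, "linear": [0.314, -0.269, -0.02], "delta_rot": [0, 0, 0]}
  ]
}}

```text
clock: 0.95
position: [0.4615, 0.295, 0.2143]
ee_rot: [0.001, 0.137, 0.991, 0.0]
contact_force: [0.8, 0.4, 0.3]
width: 0.0855
gripper_force: 0.0
```

Call:
{"name": "send_rows", "arguments": {
  "increments": [
    {"gripper": -1, "linear": [0, 0, 0], "delta_rot": [0, 0, 0]},
    {"gripper": -1, "linear": [0, 0, 0], "delta_rot": [0, 0, 0]},
    {"gripper": -1, "linear": [0, 0, 0], "delta_rot": [0, 0, 0]},
    {"gripper": -1, "linear": [0, 0, 0], "delta_rot": [0, 0, 0]}
  ]
}}

```text
clock: 1.35
position: [0.4587, 0.2975, 0.2146]
ee_rot: [-0.0, 0.136, 0.991, 0.0]
contact_force: [-0.9, 0.2, 0.1]
width: 0.0854
gripper_force: 0.0
```

Run:
```python
from h import *
im,K,T=grab("wrist"); np.savez("wrist1.npz",im=im,K=K,T=T); cv2.imwrite("pics/wrist1.png",im)
print(get_state()["position"],T[:3,3],T[:3,:3].round(2).tolist())
```

```text
[0.45880765 0.29754028 0.21468251] [0.37939325 0.31805573 0.3578382 ] [[0.27, 0.91, 0.31], [0.96, -0.26, -0.09], [0.0, 0.32, -0.95]]
```

View pics/wrist1.png

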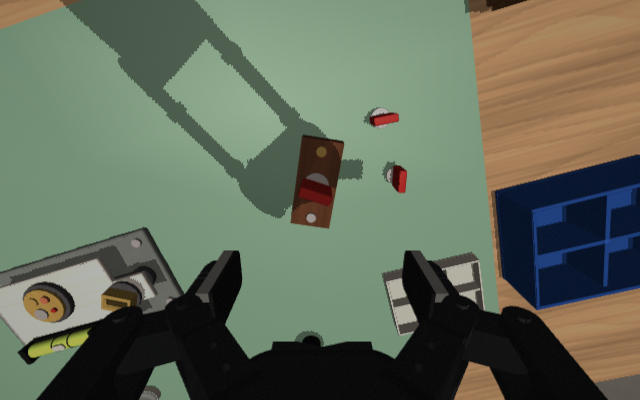

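The wrist view shows the key's bright red wing top at about (316,195) in the block, the small keys at (384,118) and (400,180), and the brass foot with its dark slot at (120,298). Now I'll measure the wing top and the slot.

Run:
```python
from h import *
z=np.load("wrist1.npz");im,K,T=z["im"],z["K"],z["T"]
c=im[170:215,290:345]; h=cv2.cvtColor(c,cv2.COLOR_BGR2HSV)
m=((h[...,0]<8)|(h[...,0]>172))&(h[...,1]>180)
print(np.bincount((h[...,2][m]//15)))
for thr in (110,140):
    mm=m&(h[...,2]>thr); P=np.argwhere(mm)[:,::-1]+[290,170]
    W=np.array([onz(K,T,p,.072)[:2] for p in P]); r=cv2.minAreaRect((W*1000).astype(np.float32)); print(thr,len(P),W.mean(0),r)
    v=np.linalg.svd(W-W.mean(0))[2][0];print(np.arctan2(v[1],v[0]))
for n,y0,y1,x0,x1 in(("f",270,325,90,150),):
    cv2.imwrite("pics/k.png",np.hstack([cv2.resize(im[y0:y1,x0:x1],(600,550),interpolation=2)]))
# side image direction
b=np.load("side0.npz"); hs=cv2.cvtColor(b["im"],cv2.COLOR_BGR2HSV)
mm=((hs[...,0]<8)|(hs[...,0]>172))&(hs[...,1]>180)&(hs[...,2]>140); mm[:265]=0;mm[300:]=0
P=np.argwhere(mm)[:,::-1]; W=np.array([onz(b["K"],b["T"],p,.072)[:2] for p in P]);v=np.linalg.svd(W-W.mean(0))[2][0];print("side",len(P),W.mean(0),np.arctan2(v[1],v[0]))
# block hole/outline from wrist: brown
hw=cv2.cvtColor(im,cv2.COLOR_BGR2HSV)
print("tool y angle",np.arctan2(.962,.272))
```

```text
[  0   0   0 279  36  65 257   2]
110 1 [0.48360325 0.29622131] ((483.6032409667969, 296.2213134765625), (0.0, 0.0), 0.0)
0.0Traceback (most recent call last):
  File "<stdin>", line 8, in <module>
cv2.error: OpenCV(4.12.0) /io/opencv/modules/imgproc/src/convhull.cpp:143: error: (-215:Assertion failed) total >= 0 && (depth == CV_32F || depth == CV_32S) in function 'convexHull'
```

Run:
```python
from h import *
z=np.load("wrist1.npz");im,K,T=z["im"],z["K"],z["T"]
c=im[170:215,290:345]; h=cv2.cvtColor(c,cv2.COLOR_BGR2HSV)
m=((h[...,0]<8)|(h[...,0]>172))&(h[...,1]>180)
for mm,n in ((m&(h[...,2]>80),"bright"),(m&(h[...,2]<60),"dark")):
    P=np.argwhere(mm)[:,::-1]+[290,170]
    W=np.array([onz(K,T,p,.072)[:2] for p in P]); r=cv2.minAreaRect((W*1000).astype(np.float32)); print(n,len(P),P.mean(0),W.mean(0),r)
    v=np.linalg.svd(W-W.mean(0))[2][0];print(np.arctan2(v[1],v[0]))
cv2.imwrite("pics/k.png",np.hstack([cv2.resize(im[270:325,90:150],(400,367),interpolation=2),cv2.resize(c,(400,367),interpolation=0)]))
b=np.load("side0.npz"); hs=cv2.cvtColor(b["im"],cv2.COLOR_BGR2HSV)
mm=((hs[...,0]<8)|(hs[...,0]>172))&(hs[...,1]>180)&(hs[...,2]>140); mm[:265]=0;mm[300:]=0
P=np.argwhere(mm)[:,::-1]; W=np.array([onz(b["K"],b["T"],p,.072)[:2] for p in P]);v=np.linalg.svd(W-W.mean(0))[2][0];print("side",len(P),W.mean(0),np.arctan2(v[1],v[0]))
```

```text
bright 304 [314.86842105 196.44078947] [0.47041928 0.28530146] ((470.5089111328125, 285.41094970703125), (34.80619430541992, 11.078435897827148), 54.75437545776367)
0.9591412434429296
dark 279 [315.68817204 186.58064516] [0.4600894  0.28918592] ((465.44964599609375, 286.849853515625), (34.60804748535156, 22.27141571044922), 55.90524673461914)
0.9791820167672438
side 53 [0.47111654 0.28902473] 0.9619306813432622
```

View pics/k.png

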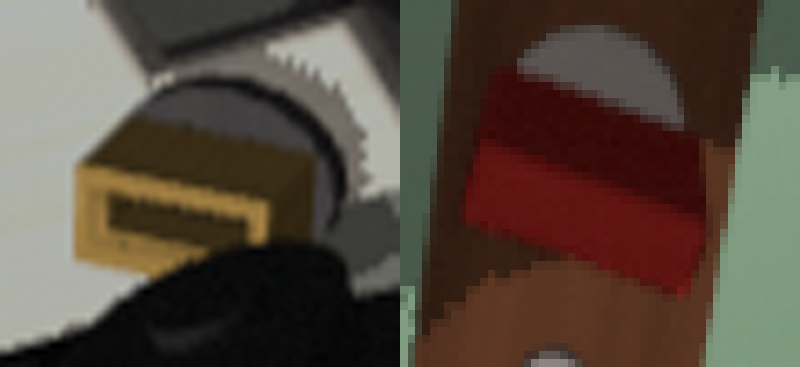

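Run:
```python
from h import *
z=np.load("wrist1.npz");a=np.load("scene0.npz");b=np.load("side0.npz")
def seg(z,p,q,h):
    P=onz(z["K"],z["T"],p,h);Q=onz(z["K"],z["T"],q,h);d=Q-P;print(((P+Q)/2).round(4),np.linalg.norm(d).round(4),np.arctan2(d[1],d[0]).round(3))
s=60/400
print("wrist head top edge / slot")
seg(z,(90+78*s,270+165*s),(90+268*s,270+203*s),.074)
seg(z,(90+110*s,270+190*s),(90+250*s,270+225*s),.074)
seg(a,(235+305/3.6,165+(357-310)/3.6),(235+338/3.6,165+(362-310)/3.6),.074)
seg(b,(300+(558-420)/4,160+(560-380)/4),(300+(582-420)/4,160+(535-380)/4),.074)
```

```text
wrist head top edge / slot
[0.5285 0.0189 0.074 ] 0.0335 1.047
[0.5335 0.0176 0.074 ] 0.0249 0.983
[0.5447 0.0158 0.074 ] 0.0231 1.057
[0.533 0.022 0.074] 0.0326 -2.108
```

Block key: centre about (0.4707, 0.286), wing direction 0.957 rad. Slot: about (0.537, 0.018), direction about 1.03 rad. I'll turn the tool by -1.909 rad and descend over the key.

Call:
{"name": "send_rows", "arguments": {
  "increments": [
    {"gripper": -1, "linear": [0.006, -0.006, 0], "delta_rot": [0, 0, -0.14]},
    {"gripper": -1, "linear": [0.012, -0.0113, 0], "delta_rot": [0, 0, -0.28]},
    {"gripper": -1, "linear": [0.012, -0.0113, -0.01], "delta_rot": [0, 0, -0.42]},
    {"gripper": -1, "linear": [0.012, -0.0113, -0.02], "delta_rot": [0, 0, -0.56]},
    {"gripper": -1, "linear": [0.012, -0.0113, -0.03], "delta_rot": [0, 0, -0.7]},
    {"gripper": -1, "linear": [0.012, -0.0113, -0.04], "delta_rot": [0, 0, -0.84]},
    {"gripper": -1, "linear": [0.012, -0.0113, -0.05], "delta_rot": [0, 0, -0.98]},
    {"gripper": -1, "linear": [0.012, -0.0113, -0.06], "delta_rot": [0, 0, -1.1]}
  ]
}}

```text
clock: 2.2
position: [0.471, 0.2862, 0.1543]
ee_rot: [0.0, 0.636, 0.772, 0.0]
contact_force: [0.0, 0.3, 0.9]
width: 0.0852
gripper_force: 0.0
```

Call:
{"name": "send_rows", "arguments": {
  "increments": [
    {"gripper": -1, "linear": [0, 0, -0.005], "delta_rot": [0, 0, -0.14]},
    {"gripper": -1, "linear": [0, 0, -0.01], "delta_rot": [0, 0, -0.28]},
    {"gripper": -1, "linear": [0, 0, -0.015], "delta_rot": [0, 0, -0.42]},
    {"gripper": -1, "linear": [0, 0, -0.02], "delta_rot": [0, 0, -0.56]},
    {"gripper": -1, "linear": [0, 0, -0.025], "delta_rot": [0, 0, -0.7]},
    {"gripper": -1, "linear": [0, 0, -0.03], "delta_rot": [0, 0, -0.809]},
    {"gripper": -1, "linear": [0, 0, -0.03], "delta_rot": [0, 0, -0.809]},
    {"gripper": -1, "linear": [0, 0, -0.03], "delta_rot": [0, 0, -0.809]}
  ]
}}

```text
clock: 3.0
position: [0.4713, 0.2858, 0.1246]
ee_rot: [0.0, 0.887, 0.462, 0.0]
contact_force: [0.1, -0.0, -0.2]
width: 0.0851
gripper_force: 0.0
```

Run:
```python
from h import *
s=get_state();im,K,T=grab("wrist"); np.savez("wrist2.npz",im=im,K=K,T=T); cv2.imwrite("pics/wrist2.png",im)
print(s["position"],s["ee_rot"],s["qpos"],s["clock"])
h=cv2.cvtColor(im,cv2.COLOR_BGR2HSV); m=(((h[...,0]<8)|(h[...,0]>172))&(h[...,1]>180)&(h[...,2]>30)).astype(np.uint8)
k,l,st,c=cv2.connectedComponentsWithStats(m)
for i in range(1,k):
    if st[i,4]>40: print(st[i],c[i],np.bincount(h[...,2][l==i]//15))
```

```text
[0.47130986 0.28582121 0.12462101] [2.79395091e-05 8.86850889e-01 4.62055694e-01 1.86576677e-04] [ 4.18922294e-01  3.21511595e-01  1.72086947e+00 -3.69161749e-05
  1.09883571e+00  1.02911183e+00] 3.0
[246  79  40  22 501] [264.74451098  89.94810379] [  0   0   2  95  10  17  13  10  20  28  96 210]
[180 131  39  35 769] [199.31989597 147.48894668] [  0   0   2 416  13  11  11  13  16  31 210  46]
[313 179  17  57 847] [320.9811098  207.76387249] [  0   0   0 205  12 137 493]
```

View pics/wrist2.png

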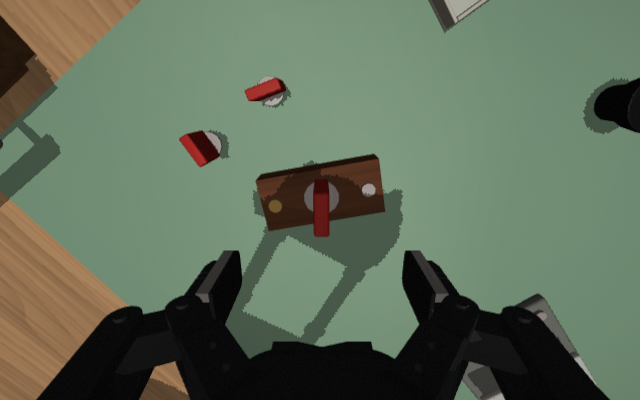

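The wing is centred between the fingers, with its top at about (321,212), and stands nearly upright in the image, so the yaw is right. I'll refine it once and then descend.

Run:
```python
from h import *
z=np.load("wrist2.npz");im,K,T=z["im"],z["K"],z["T"]
h=cv2.cvtColor(im,cv2.COLOR_BGR2HSV); m=((h[...,0]<8)|(h[...,0]>172))&(h[...,1]>180)&(h[...,2]>72)
m[:,:305]=0;m[:170]=0
P=np.argwhere(m)[:,::-1].astype(float)
W=np.array([onz(K,T,p,.072)[:2] for p in P]);print(len(P),cv2.minAreaRect((W*1000).astype(np.float32)))
v=np.linalg.svd(W-W.mean(0))[2][0];print(W.mean(0),np.arctan2(v[1],v[0]))
```

```text
636 ((471.1749572753906, 285.782958984375), (33.88272476196289, 10.731476783752441), 55.034000396728516)
[0.47128073 0.28589393] -2.179084558676629
```

Call:
{"name": "send_rows", "arguments": {
  "increments": [
    {"gripper": -1, "linear": [0, 0, -0.04], "delta_rot": [0, 0, 0]},
    {"gripper": -1, "linear": [0, 0, -0.07], "delta_rot": [0, 0, 0]},
    {"gripper": -1, "linear": [0, 0, -0.0885], "delta_rot": [0, 0, 0]},
    {"gripper": -1, "linear": [0, 0, -0.0885], "delta_rot": [0, 0, 0]},
    {"gripper": 1, "linear": [0, 0, -0.0885], "delta_rot": [0, 0, 0]},
    {"gripper": 1, "linear": [0, 0, -0.0885], "delta_rot": [0, 0, 0]},
    {"gripper": 1, "linear": [0, 0, -0.0885], "delta_rot": [0, 0, 0]},
    {"gripper": 1, "linear": [0, 0, -0.0885], "delta_rot": [0, 0, 0]}
  ],
  "newtons": 70
}}

```text
clock: 3.85
position: [0.4724, 0.2853, 0.0369]
ee_rot: [0.0, 0.888, 0.46, 0.001]
contact_force: [-0.4, 0.2, 0.5]
width: 0.0283
gripper_force: 0.0
```

Call:
{"name": "send_rows", "arguments": {
  "increments": [
    {"gripper": 1, "linear": [0, 0, 0], "delta_rot": [0, 0, 0]},
    {"gripper": 1, "linear": [0, 0, 0], "delta_rot": [0, 0, 0]},
    {"gripper": 1, "linear": [0, 0, 0], "delta_rot": [0, 0, 0]},
    {"gripper": 1, "linear": [0, 0, 0], "delta_rot": [0, 0, 0]}
  ]
}}

```text
clock: 4.25
position: [0.4722, 0.2853, 0.0366]
ee_rot: [0.0, 0.888, 0.46, 0.001]
contact_force: [-0.5, 0.2, 5.1]
width: 0.0111
gripper_force: 68.5
```

Call:
{"name": "send_rows", "arguments": {
  "increments": [
    {"gripper": 1, "linear": [0, 0, 0.03], "delta_rot": [0, 0, 0]},
    {"gripper": 1, "linear": [0, 0, 0.06], "delta_rot": [0, 0, 0]},
    {"gripper": 1, "linear": [0, 0, 0.09], "delta_rot": [0, 0, 0]},
    {"gripper": 1, "linear": [0.01, -0.04, 0.11], "delta_rot": [0, 0, 0]},
    {"gripper": 1, "linear": [0.02, -0.08, 0.12], "delta_rot": [0, 0, 0]},
    {"gripper": 1, "linear": [0.03, -0.12, 0.12], "delta_rot": [0, 0, 0.02]},
    {"gripper": 1, "linear": [0.04, -0.16, 0.12], "delta_rot": [0, 0, 0.04]},
    {"gripper": 1, "linear": [0.05, -0.2, 0.12], "delta_rot": [0, 0, 0.07]}
  ]
}}

```text
clock: 5.05
position: [0.5216, 0.0834, 0.1556]
ee_rot: [-0.0, 0.871, 0.492, -0.0]
contact_force: [0.1, 0.5, -1.0]
width: 0.0116
gripper_force: 68.9
```

Call:
{"name": "send_rows", "arguments": {
  "increments": [
    {"gripper": 1, "linear": [0.01, -0.04, 0], "delta_rot": [0, 0, 0]},
    {"gripper": 1, "linear": [0.015, -0.067, 0], "delta_rot": [0, 0, 0]},
    {"gripper": 1, "linear": [0.015, -0.067, 0], "delta_rot": [0, 0, 0]},
    {"gripper": 1, "linear": [0.015, -0.067, 0], "delta_rot": [0, 0, 0]},
    {"gripper": 1, "linear": [0.015, -0.067, 0], "delta_rot": [0, 0, 0]},
    {"gripper": 1, "linear": [0.015, -0.067, 0], "delta_rot": [0, 0, 0]}
  ]
}}

```text
clock: 5.65
position: [0.5363, 0.0192, 0.1557]
ee_rot: [-0.0, 0.871, 0.492, -0.0]
contact_force: [0.5, 0.3, -1.3]
width: 0.011
gripper_force: 68.9
```

Run:
```python
from h import *
s=get_state();im,K,T=grab("wrist"); np.savez("wrist3.npz",im=im,K=K,T=T); cv2.imwrite("pics/wrist3.png",np.hstack([cv2.resize(im[100:320,200:440],(600,550),interpolation=2)]))
print(s["position"],s["ee_rot"],s["clock"],s["gripper_force"],s["width"])
```

```text
[0.53631669 0.01917812 0.15568971] [-2.65111596e-04  8.70702364e-01  4.91810234e-01 -1.27618692e-04] 5.65 68.87305498123169 0.010964879332953694
```

View pics/wrist3.png

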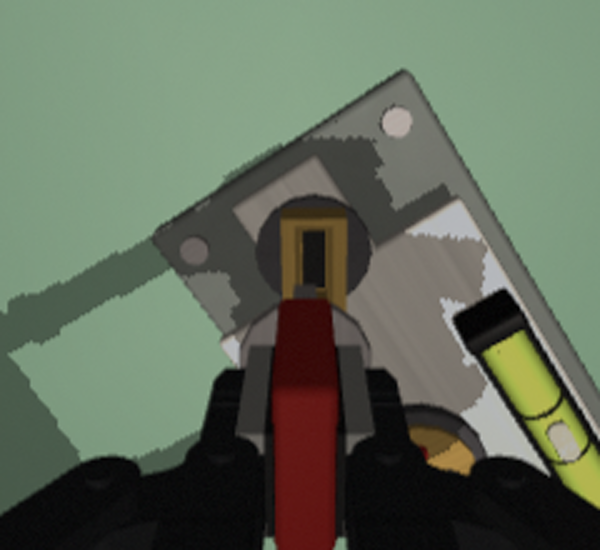

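The wrist view shows the gripped key with its blade tip at crop (306,292). The slot is just ahead, from (303,230) to (325,290), almost parallel to the key. The bubble, at crop (562,440), is in view too. I'll fit the slot and head edges row by row.

Run:
```python
from h import *
z=np.load("wrist3.npz");im,K,T=z["im"],z["K"],z["T"]
g=cv2.cvtColor(im,cv2.COLOR_BGR2HSV)
for r in range(180,224,3): print(r,"".join("%4d"%v for v in g[r,306:346,2]))
print("H",g[200,306:346,0]); 
print("col318",g[178:224,325,2]); print("col",g[178:224,315,2],g[178:224,336,2])
x=np.array([.5363,.0192,.1557-.0325]);print("blade edge proj",proj(K,T,x))
d=np.array([np.cos(1.03),np.sin(1.03),0])
for zz in(.074,): print([proj(K,T,np.array([.5363,.0192,zz])+k*d).round(1) for k in(-.0125,0,.0125,.017)])
```

```text
180  124 124 125 127 128 129 128 113  91  56  33  35  38  41  39  42  44  43  45  44  44  44  43  43  42  40  39  37  33  63  80  92  85  64  65  65  65  66  65  65
183  125 125 125  99  64  53  41  50  51  51  51  53  52  53  54  51  52  53  52  53  52  52  53  52  53  51  51  52  51  52  51  50  39  36  37  50  63  64  64  65
186  128  81  43  44  45  44  52  56  55  55  54  54  54  55  55  55  56  56  56  57  55  55  55  55  55  55  54  55  56  55  54  55  50  44  43  43  37  50  63  64
189   45  44  45  45  46  45  90 107 107 111 112 111 110 109 108 109 109 109 108 109 111 111 111 110 109 110 108 108 107 106 106 107  94  52  44  44  44  43  39  40
192   46  46  45  46  46  45  90 109 108 111 112 105  84  82  83  57  54  46  45  45  45  44  47  44  85  83  84 101 107 107 106 108  94  51  44  45  43  44  43  44
195   46  45  45  45  45  45  74 107 108 111 111 105  83  83  82  33  21  21  22  20  21  20  22  22  84  82  83 100 107 107 108 108  95  52  45  45  45  44  45  44
198   46  45  45  46  45  45  75 107 108 110 111 105  82  81 103  40  21  21  23  23  22  22  21  21  83  82  
[... 1552 characters left out ...]
  40  44  44  46  53  55  54  57  74 100 109  97  77  45  21  21  20
  21  23  23  22  20  22  21  22  23  22  22  20  20  20  22  21  22  31
  46  50  51  51  51  53  55  54  54  55]
col [132 105  56  37  45  51  55  56  55  75 102 111 111 110 111 111 111 111
 111 110 110 112 110 110 111 110 109 109 110 110 109 109 111 110 110 110
 110 110 111 110 109  80  54  53  54  55] [103 112  80  39  43  51  55  56  54  83 102 106 107 107 106 107 107 108
 108 107 108 107 107 107 106 107 106 106 106 106 106 106 106 106 107 106
 106 105 106 106 106 106 106 107 103  79]
blade edge proj [321.22147202 225.58085938]
[array([321.4, 215. ]), array([321.3, 201.3]), array([321.3, 187.1]), array([321.3, 181.9])]
```

Run:
```python
from h import *
z=np.load("wrist3.npz");K,T=z["K"],z["T"]
d=np.array([np.cos(1.03),np.sin(1.03),0])
print([proj(K,T,onz(K,T,(312.3,190),.074)+0) for _ in [0]])
L1,L2=onz(K,T,(312.2,190),.074),onz(K,T,(312.8,213),.074);R1,R2=onz(K,T,(338.4,190),.074),onz(K,T,(338.0,213),.074)
for a,b in((L1,L2),(R1,R2)):
    v=a-b;print(np.arctan2(v[1],v[0]))
print("width",np.linalg.norm(L1-R1))
F=onz(K,T,(325.3,187.8),.074);print("centre",F-.017*d)
n=onz(K,T,(325.2,191.5),.074);print("centre by slot end",n-.0125*d, "chamfer")
# blade: steel visible col range in rows
g=cv2.cvtColor(z["im"],cv2.COLOR_BGR2HSV)
for r in (214,216,218,220): print(r,g[r,312:334].tolist())
```

```text
[array([312.3, 190. ])]
1.0425788176707105
1.030575348410999
width 0.021869354173651143
centre [0.5365335  0.01313182 0.074     ]
centre by slot end [0.53712131 0.01425785 0.074     ] chamfer
214 [[18, 77, 60], [20, 149, 106], [19, 152, 109], [19, 151, 110], [19, 151, 110], [19, 127, 90], [18, 75, 61], [17, 63, 57], [15, 67, 61], [15, 33, 47], [8, 22, 46], [12, 28, 46], [8, 22, 46], [6, 28, 46], [10, 23, 34], [10, 32, 24], [20, 38, 20], [15, 26, 20], [19, 152, 84], [19, 153, 85], [20, 152, 82], [19, 153, 100]]
216 [[13, 34, 52], [19, 150, 107], [19, 151, 110], [19, 152, 111], [19, 152, 111], [18, 108, 78], [13, 34, 53], [10, 29, 52], [12, 25, 51], [12, 25, 51], [12, 25, 51], [12, 25, 51], [12, 25, 51], [6, 25, 51], [18, 104, 64], [19, 151, 71], [19, 154, 73], [19, 154, 73], [19, 155, 69], [19, 155, 84], [20, 154, 83], [20, 155, 99]]
218 [[30, 9, 55], [19, 144, 106], [19, 151, 110], [19, 152, 109], [20, 152, 111], [19, 97, 71], [13, 34, 53], [8, 20, 51], [6, 25, 52], [0, 21, 48], [12, 26, 50], [8, 22, 47], [12, 25, 51], [8, 20, 51], [16, 64, 52], [19, 153, 55], [19, 164, 56], [20, 162, 55], [19, 160, 62], [19, 155, 84], [19, 157, 83], [19, 152, 99]]
220 [[4, 105, 56], [7, 180, 65], [1, 213, 55], [0, 222, 54], [1, 222, 54], [1, 217, 54], [179, 222, 54], [1, 218, 55], [1, 218, 55], [1, 227, 54], [1, 222, 54], [3, 223, 55], [1, 218, 55], [1, 204, 55], [1, 214, 56], [2, 213, 55], [1, 212, 54], [2, 223, 55], [4, 221, 53], [13, 175, 70], [19, 153, 75], [20, 151, 98]]
```

Call:
{"name": "send_rows", "arguments": {
  "increments": [
    {"gripper": 1, "linear": [0.0003, -0.006, 0], "delta_rot": [0, 0, 0.007]},
    {"gripper": 1, "linear": [0.0003, -0.006, -0.02], "delta_rot": [0, 0, 0.007]},
    {"gripper": 1, "linear": [0.0003, -0.006, -0.042], "delta_rot": [0, 0, 0.007]},
    {"gripper": 1, "linear": [0.0003, -0.006, -0.042], "delta_rot": [0, 0, 0.007]},
    {"gripper": 1, "linear": [0.0003, -0.006, -0.042], "delta_rot": [0, 0, 0.007]}
  ]
}}

```text
clock: 6.2
position: [0.537, 0.0121, 0.1139]
ee_rot: [-0.0, 0.869, 0.494, -0.0]
contact_force: [0.4, -0.0, -0.4]
width: 0.0112
gripper_force: 68.9
```

Run:
```python
from h import *
s=get_state();im,K,T=grab("wrist"); np.savez("wrist4.npz",im=im,K=K,T=T)
si,_,_=grab("side"); sc,Ks,Ts=grab("scene"); p=proj(Ks,Ts,[.537,.013,.08]).astype(int); d=grab("side"); q=proj(d[1],d[2],[.537,.013,.08]).astype(int); print(p,q)
f=lambda i,x,y,w,h:cv2.resize(i[y:y+h,x:x+w],(400,300),interpolation=2)
o=np.vstack([np.hstack([f(im,260,150,120,90),f(im,200,100,240,180)]),np.hstack([f(sc,p[0]-60,p[1]-40,80,60),f(si,q[0]-35,q[1]-35,80,60)])])
cv2.imwrite("pics/v4.png",o); print(s["position"],s["contact_force"])
```

```text
[322 175] [336 198]
[0.53698488 0.01210257 0.11393029] [ 0.43046247 -0.04928117 -0.43466168]
```

View pics/v4.png

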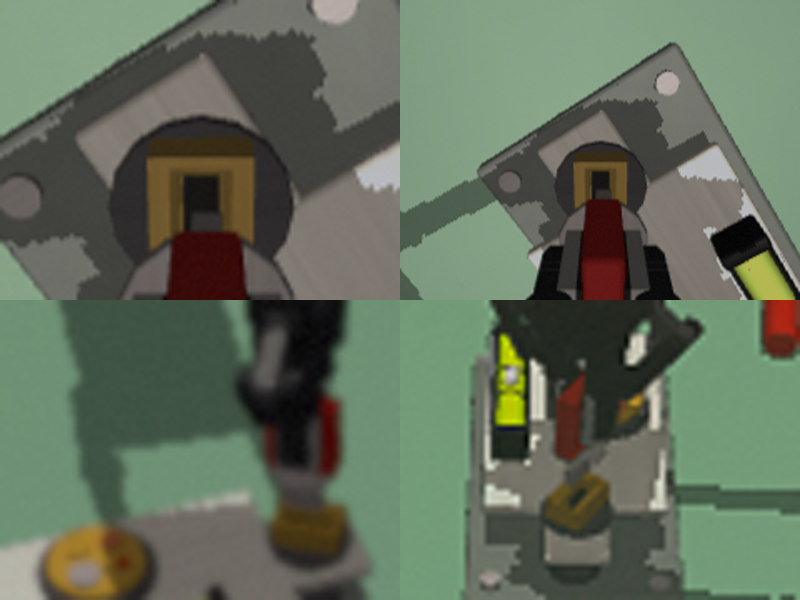

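Wrist crop: head centred at column 320.1, blade at about 321.7, so the blade is roughly 1 mm to the right. The far head edge is at row 196.8. Recompute.

Run:
```python
from h import *
z=np.load("wrist4.npz");K,T=z["K"],z["T"]; g=cv2.cvtColor(z["im"],cv2.COLOR_BGR2HSV)
for r in(200,208,214): print(r,g[r,300:342,2].tolist())
print(g[190:206,310,2].tolist(),g[190:206,331,2].tolist())
d=np.array([np.cos(1.036),np.sin(1.036),0])
for r in (200,208,214):
    m=(g[r,290:350,0]>15)&(g[r,290:350,0]<24)&(g[r,290:350,1]>120); c=np.where(m)[0]+290; print(r,c.min(),c.max())
F=onz(K,T,(320.1,196.8),.074);print("centre",F-.017*d)
s=get_state();P=np.array(s["position"]);print(P,proj(K,T,P+[0,0,-.0326]), proj(K,T,P+[0,0,-.0326]+.01*d))
```

```text
200 [47, 46, 46, 47, 107, 111, 109, 111, 113, 113, 109, 103, 101, 101, 101, 103, 101, 102, 102, 101, 102, 104, 104, 105, 104, 103, 104, 105, 104, 106, 110, 109, 109, 108, 110, 109, 69, 47, 45, 45, 45, 45]
208 [47, 46, 45, 45, 90, 109, 110, 112, 113, 114, 106, 83, 81, 76, 72, 30, 21, 21, 23, 22, 22, 23, 20, 20, 20, 42, 85, 83, 83, 94, 108, 109, 108, 108, 109, 109, 67, 45, 44, 43, 44, 44]
214 [46, 44, 45, 45, 74, 109, 109, 110, 112, 114, 113, 86, 80, 83, 95, 37, 21, 34, 46, 46, 47, 46, 46, 48, 46, 46, 63, 81, 84, 97, 107, 108, 108, 108, 109, 109, 55, 44, 44, 44, 44, 45]
[46, 54, 56, 55, 56, 55, 57, 97, 114, 113, 109, 106, 106, 106, 107, 106] [46, 53, 55, 55, 56, 56, 56, 95, 109, 109, 109, 109, 109, 109, 109, 108]
200 304 335
208 304 335
214 305 335
centre [0.53691163 0.01349429 0.074     ]
[0.53795562 0.01194554 0.11500789] [322.61216715 225.6850828 ] [322.60412564 211.95010664]
```

Call:
{"name": "send_rows", "arguments": {
  "increments": [
    {"gripper": 1, "linear": [-0.0006, 0.0013, 0], "delta_rot": [0, 0, 0]},
    {"gripper": 1, "linear": [-0.0006, 0.0013, -0.003], "delta_rot": [0, 0, 0]},
    {"gripper": 1, "linear": [-0.0006, 0.0013, -0.006], "delta_rot": [0, 0, 0]},
    {"gripper": 1, "linear": [-0.0006, 0.0013, -0.009], "delta_rot": [0, 0, 0]},
    {"gripper": 1, "linear": [-0.0006, 0.0013, -0.011], "delta_rot": [0, 0, 0]},
    {"gripper": 1, "linear": [-0.0006, 0.0013, -0.011], "delta_rot": [0, 0, 0]},
    {"gripper": 1, "linear": [-0.0006, 0.0013, -0.011], "delta_rot": [0, 0, 0]}
  ]
}}

```text
clock: 7.1
position: [0.5364, 0.0133, 0.1027]
ee_rot: [-0.0, 0.869, 0.494, -0.0]
contact_force: [0.4, -0.1, -1.6]
width: 0.0114
gripper_force: 68.9
```

Call:
{"name": "send_rows", "arguments": {
  "increments": [
    {"gripper": 1, "linear": [0, 0, -0.002], "delta_rot": [0, 0, 0]},
    {"gripper": 1, "linear": [0, 0, -0.004], "delta_rot": [0, 0, 0]},
    {"gripper": 1, "linear": [0, 0, -0.004], "delta_rot": [0, 0, 0]},
    {"gripper": 1, "linear": [0, 0, -0.004], "delta_rot": [0, 0, 0]}
  ]
}}

```text
clock: 7.5
position: [0.5364, 0.0133, 0.0988]
ee_rot: [0.0, 0.869, 0.494, -0.0]
contact_force: [0.3, -0.7, -0.8]
width: 0.0113
gripper_force: 68.9
```

The blade has gone below the head top without force. Next I'll find the slot floor.

Call:
{"name": "send_rows", "arguments": {
  "increments": [
    {"gripper": 1, "linear": [0, 0, -0.001], "delta_rot": [0, 0, 0]},
    {"gripper": 1, "linear": [0, 0, -0.002], "delta_rot": [0, 0, 0]},
    {"gripper": 1, "linear": [0, 0, -0.003], "delta_rot": [0, 0, 0]},
    {"gripper": 1, "linear": [0, 0, -0.003], "delta_rot": [0, 0, 0]},
    {"gripper": 1, "linear": [0, 0, -0.003], "delta_rot": [0, 0, 0]}
  ]
}}

```text
clock: 8.0
position: [0.5366, 0.0134, 0.0964]
ee_rot: [0.0, 0.869, 0.494, 0.0]
contact_force: [-1.2, -0.7, 4.5]
width: 0.0113
gripper_force: 69.7
```

Call:
{"name": "send_rows", "arguments": {
  "increments": [
    {"gripper": 1, "linear": [0, 0, -0.001], "delta_rot": [0, 0, 0]},
    {"gripper": 1, "linear": [0, 0, -0.002], "delta_rot": [0, 0, 0]},
    {"gripper": 1, "linear": [0, 0, -0.002], "delta_rot": [0, 0, 0]},
    {"gripper": 1, "linear": [0, 0, -0.002], "delta_rot": [0, 0, 0]}
  ]
}}

```text
clock: 8.4
position: [0.5366, 0.0135, 0.0945]
ee_rot: [0.0, 0.869, 0.494, 0.0]
contact_force: [-1.8, 0.6, 5.9]
width: 0.0109
gripper_force: 70.1
```

Call:
{"name": "send_rows", "arguments": {
  "increments": [
    {"gripper": 1, "linear": [0, 0, -0.001], "delta_rot": [0, 0, 0]},
    {"gripper": 1, "linear": [0, 0, -0.0015], "delta_rot": [0, 0, 0]},
    {"gripper": 1, "linear": [0, 0, -0.002], "delta_rot": [0, 0, 0]},
    {"gripper": 1, "linear": [0, 0, -0.002], "delta_rot": [0, 0, 0]},
    {"gripper": 1, "linear": [0, 0, -0.002], "delta_rot": [0, 0, 0]}
  ],
  "newtons": 90
}}

```text
clock: 8.9
position: [0.5366, 0.0136, 0.0933]
ee_rot: [0.0, 0.869, 0.494, 0.001]
contact_force: [-3.3, 0.4, 12.8]
width: 0.0107
gripper_force: 89.7
```

Call:
{"name": "send_rows", "arguments": {
  "increments": [
    {"gripper": 1, "linear": [0, 0, -0.0005], "delta_rot": [0, 0, 0]},
    {"gripper": 1, "linear": [0, 0, -0.001], "delta_rot": [0, 0, 0]},
    {"gripper": 1, "linear": [0, 0, -0.001], "delta_rot": [0, 0, 0]},
    {"gripper": 1, "linear": [0, 0, -0.001], "delta_rot": [0, 0, 0]}
  ]
}}

```text
clock: 9.3
position: [0.5367, 0.0136, 0.0932]
ee_rot: [0.0, 0.869, 0.494, 0.001]
contact_force: [-4.6, 1.2, 18.0]
width: 0.011
gripper_force: 90.5
```

On the stop, at about 18 N. Now I'll read the bubble in all three cameras.

```bash
cat > bub.py <<'E'
from h import *
import sys
t=sys.argv[1]; tiles=[]
for n in("scene","side","wrist"):
    im,K,T=grab(n); h=cv2.cvtColor(im,cv2.COLOR_BGR2HSV)
    m=((h[...,0]>26)&(h[...,0]<36)&(h[...,1]>140)&(h[...,2]>70)).astype(np.uint8)
    k,l,st,c=cv2.connectedComponentsWithStats(cv2.dilate(m,np.ones((5,5))))
    if k<2: print(n,"no tube");tiles.append(np.zeros((300,400,3),np.uint8));continue
    i=1+np.argmax(st[1:,4]); P=np.argwhere((l==i)&(m>0))[:,::-1].astype(np.float32)
    x,y,w,hh=st[i,:4]; np.savez(f"{n}_{t}.npz",im=im,K=K,T=T,P=P)
    x0,y0=max(x-12,0),max(y-12,0); cr=im[y0:y+hh+12,x0:x+w+12]; s=min(400/cr.shape[1],300/cr.shape[0]); cr=cv2.resize(cr,None,fx=s,fy=s,interpolation=2)
    o=np.zeros((300,400,3),np.uint8);o[:cr.shape[0],:cr.shape[1]]=cr;tiles.append(o);print(n,"origin",x0,y0,"scale",round(s,3),cv2.minAreaRect(P))
tiles.append(np.zeros_like(tiles[0]))
cv2.imwrite(f"pics/bub_{t}.png",np.vstack([np.hstack(tiles[:2]),np.hstack(tiles[2:])]))
print(get_state()["position"],get_state()["contact_force"])
E
python3 bub.py a
```

```text
scene origin 251 182 scale 5.797 ((285.3235168457031, 203.7941131591797), (7.033534049987793, 41.473594665527344), 75.96376037597656)
side origin 306 160 scale 6.977 ((322.5, 181.0), (14.0, 5.0), 90.0)
wrist origin 395 251 scale 3.75 ((434.2352600097656, 295.5588073730469), (61.567989349365234, 24.52429962158203), 59.03623962402344)
[0.53673148 0.01361092 0.09317274] [-4.54134569  1.55075936 17.54380666]
```

View pics/bub_a.png

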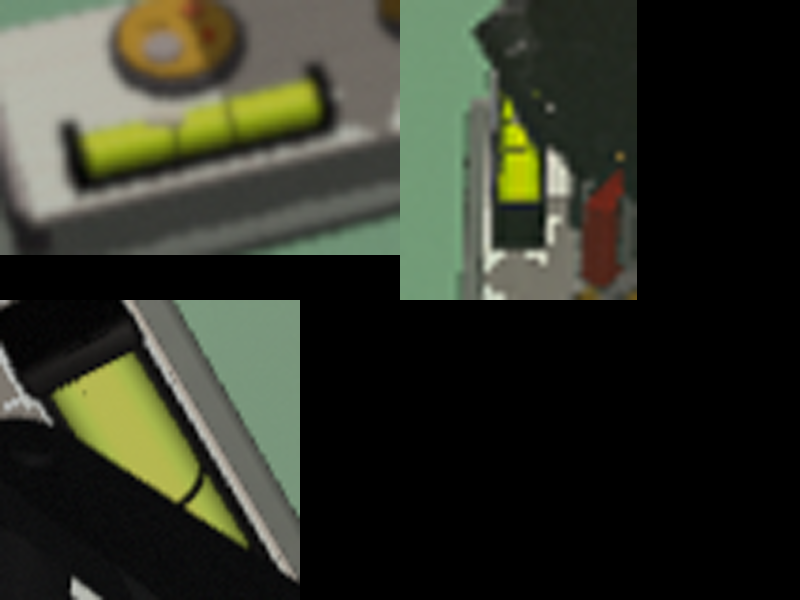

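Scene crop: tube lines at x≈177 and 231 (midpoint 204), bubble at about 147–187. The bubble is roughly 15 mm to -y, so about 1.1–1.2 rad is needed plus play. I'll turn 0.9 rad clockwise first.

Call:
{"name": "send_rows", "arguments": {
  "increments": [
    {"gripper": 1, "linear": [-0.0002, 0, 0], "delta_rot": [0, 0, -0.1]},
    {"gripper": 1, "linear": [-0.0004, 0, 0], "delta_rot": [0, 0, -0.2]},
    {"gripper": 1, "linear": [-0.0005, 0, 0], "delta_rot": [0, 0, -0.32]},
    {"gripper": 1, "linear": [-0.0005, 0, 0], "delta_rot": [0, 0, -0.44]},
    {"gripper": 1, "linear": [-0.0005, 0, 0], "delta_rot": [0, 0, -0.56]},
    {"gripper": 1, "linear": [-0.0005, 0, 0], "delta_rot": [0, 0, -0.68]},
    {"gripper": 1, "linear": [-0.0005, 0, 0], "delta_rot": [0, 0, -0.8]},
    {"gripper": 1, "linear": [-0.0005, 0, 0], "delta_rot": [0, 0, -0.9]}
  ]
}}

```text
clock: 10.25
position: [0.5361, 0.0144, 0.0932]
ee_rot: [-0.001, 0.998, 0.065, 0.001]
contact_force: [-5.0, 3.7, 16.5]
width: 0.0109
gripper_force: 90.4
```

Call:
{"name": "send_rows", "arguments": {
  "increments": [
    {"gripper": 1, "linear": [0, 0, 0], "delta_rot": [0, 0, 0]},
    {"gripper": 1, "linear": [0, 0, 0], "delta_rot": [0, 0, 0]},
    {"gripper": 1, "linear": [0, 0, 0], "delta_rot": [0, 0, 0]},
    {"gripper": 1, "linear": [0, 0, 0], "delta_rot": [0, 0, 0]},
    {"gripper": 1, "linear": [0, 0, 0], "delta_rot": [0, 0, 0]},
    {"gripper": 1, "linear": [0, 0, 0], "delta_rot": [0, 0, 0]},
    {"gripper": 1, "linear": [0, 0, 0], "delta_rot": [0, 0, 0]},
    {"gripper": 1, "linear": [0, 0, 0], "delta_rot": [0, 0, 0]}
  ]
}}

```text
clock: 11.05
position: [0.5361, 0.0144, 0.0932]
ee_rot: [-0.001, 0.998, 0.067, 0.001]
contact_force: [-4.9, 3.6, 17.0]
width: 0.011
gripper_force: 90.4
```

```bash
cat > meas.py <<'E'
from h import *
import sys
# scene: sample a straight strip along the tube, in world mm along its axis, on plane z=.074
def meas(im,K,T,P=None):
    z=np.load("scene_a.npz"); P=z["P"]
    W=np.array([onz(K,T,p,.074)[:2] for p in P]); c=W.mean(0); d=np.linalg.svd(W-c)[2][0]; d=d*np.sign(d[1]); n=np.array([-d[1],d[0]])
    n=n*np.sign(-n[0]) # towards the robot = upper in the scene image
    u=np.arange(-50,50.1,1.); hsv=cv2.cvtColor(cv2.GaussianBlur(im,(1,1),0),cv2.COLOR_BGR2HSV)
    print("axis",np.arctan2(d[1],d[0]).round(3),"c",c.round(4))
    img=[]
    for v in np.arange(-9,10,2.):
        pts=np.array([proj(K,T,[*(c+d*a/1000+n*v/1000),.074]) for a in u],np.float32)
        s=cv2.remap(im,pts[:,0].reshape(1,-1),pts[:,1].reshape(1,-1),cv2.INTER_LINEAR)[0]; img.append(s)
    return u,np.array(img).astype(int)
if __name__=="__main__":
    im,K,T=grab("scene"); np.savez(f"scene_{sys.argv[1]}.npz",im=im,K=K,T=T)
    u,I=meas(im,K,T)
    for r,v in zip(I,np.arange(-9,10,2)): print(v,"blue",r[14:88:2,0].tolist()); print("   green",r[14:88:2,1].tolist())
    s=get_state(); print("u from",u[14],"step 2",s["position"],s["ee_rot"],s["contact_force"],s["moment"],s["qpos"][5],s["clock"])
E
python3 meas.py b
```

```text
axis 1.611 c [ 0.5978 -0.0932]
-9 blue [19, 16, 16, 17, 18, 16, 13, 16, 17, 16, 13, 11, 15, 15, 14, 15, 17, 17, 18, 16, 17, 15, 13, 12, 16, 16, 16, 15, 16, 19, 14, 14, 16, 18, 17, 16, 16]
   green [74, 73, 71, 72, 73, 74, 74, 72, 72, 71, 65, 55, 62, 70, 74, 76, 76, 75, 76, 78, 78, 75, 67, 59, 71, 79, 79, 79, 79, 82, 81, 80, 80, 82, 82, 83, 81]
-7 blue [18, 17, 16, 16, 18, 16, 17, 19, 18, 17, 15, 12, 15, 16, 14, 15, 18, 16, 17, 17, 17, 16, 16, 14, 16, 16, 15, 15, 16, 17, 16, 15, 16, 19, 17, 16, 16]
   green [97, 96, 95, 96, 96, 98, 99, 98, 97, 96, 89, 76, 84, 94, 99, 101, 102, 100, 100, 101, 102, 100, 91, 80, 90, 99, 103, 102, 103, 105, 106, 104, 104, 105, 106, 106, 106]
-5 blue [18, 17, 18, 16, 18, 17, 19, 19, 19, 20, 18, 16, 17, 18, 14, 17, 18, 19, 20, 18, 20, 18, 20, 18, 18, 19, 18, 19, 18, 17, 17, 17, 19, 20, 19, 19, 19]
   green [119, 119, 119, 119, 120, 121, 121, 121, 120, 119, 112, 99, 102, 114, 121, 123, 123, 123, 123, 125, 124, 121, 111, 101, 106, 119, 125, 125, 126, 127, 128, 127, 128, 128, 128, 128, 128]
-3 blue [21, 19, 21, 20, 21, 21, 21, 20, 21, 22, 20, 19, 20, 22, 21, 2
[... 1922 characters left out ...]
, 146, 154, 152, 148, 150, 154, 160, 170, 176, 169, 153, 149, 173, 183, 185, 185, 185, 187, 186, 185, 185, 186, 187, 186]
9 blue [60, 59, 57, 56, 57, 61, 61, 60, 58, 63, 73, 90, 115, 132, 134, 134, 135, 137, 136, 119, 93, 68, 53, 44, 47, 50, 50, 49, 50, 51, 51, 49, 48, 50, 52, 51, 50]
   green [188, 187, 186, 186, 187, 187, 187, 187, 188, 186, 181, 169, 155, 157, 159, 159, 157, 157, 159, 162, 169, 173, 167, 147, 150, 167, 178, 181, 181, 181, 182, 181, 181, 181, 182, 181, 181]
u from -36.0 step 2 [0.53612618 0.01435932 0.09317259] [-7.76928674e-04  9.97779548e-01  6.65935968e-02  8.14021128e-04] [-4.22881815  3.05143971 17.63000463] [ 0.64621956  0.8439989  -0.0245565 ] 1.332152989399066 11.1
```

Bubble spans u from -13 to +3.5 mm (centre about -4.8). The lines are at -11.5 and +11.2 (mid about -0.1). It is still about 4.7 mm short, so I'll turn 0.36 rad more.

Call:
{"name": "send_rows", "arguments": {
  "increments": [
    {"gripper": 1, "linear": [0, 0, 0], "delta_rot": [0, 0, -0.1]},
    {"gripper": 1, "linear": [0, 0, 0], "delta_rot": [0, 0, -0.2]},
    {"gripper": 1, "linear": [0, 0, 0], "delta_rot": [0, 0, -0.3]},
    {"gripper": 1, "linear": [0, 0, 0], "delta_rot": [0, 0, -0.36]},
    {"gripper": 1, "linear": [0, 0, 0], "delta_rot": [0, 0, -0.36]},
    {"gripper": 1, "linear": [0, 0, 0], "delta_rot": [0, 0, -0.36]},
    {"gripper": 1, "linear": [0, 0, 0], "delta_rot": [0, 0, -0.36]},
    {"gripper": 1, "linear": [0, 0, 0], "delta_rot": [0, 0, -0.36]}
  ]
}}

```text
clock: 11.9
position: [0.5361, 0.0151, 0.0932]
ee_rot: [-0.002, 0.994, -0.113, 0.001]
contact_force: [-3.9, 4.8, 17.4]
width: 0.0107
gripper_force: 90.4
```

Call:
{"name": "send_rows", "arguments": {
  "increments": [
    {"gripper": 1, "linear": [0, 0, 0], "delta_rot": [0, 0, 0]},
    {"gripper": 1, "linear": [0, 0, 0], "delta_rot": [0, 0, 0]},
    {"gripper": 1, "linear": [0, 0, 0], "delta_rot": [0, 0, 0]},
    {"gripper": 1, "linear": [0, 0, 0], "delta_rot": [0, 0, 0]},
    {"gripper": 1, "linear": [0, 0, 0], "delta_rot": [0, 0, 0]},
    {"gripper": 1, "linear": [0, 0, 0], "delta_rot": [0, 0, 0]},
    {"gripper": 1, "linear": [0, 0, 0], "delta_rot": [0, 0, 0]},
    {"gripper": 1, "linear": [0, 0, 0], "delta_rot": [0, 0, 0]}
  ]
}}

```text
clock: 12.7
position: [0.5361, 0.0151, 0.0932]
ee_rot: [-0.002, 0.994, -0.113, 0.001]
contact_force: [-3.8, 4.7, 17.7]
width: 0.011
gripper_force: 90.4
```

```bash
python3 meas.py c | grep -A1 -E "^(-1|7|9|u)"
python3 - <<'E'
from h import *
z=np.load("scene_c.npz")["im"]; a=cv2.resize(z[182:228,251:322],(710,460),interpolation=2); cv2.imwrite("pics/c.png",a)
E
```

```text
-1 blue [25, 25, 26, 26, 26, 26, 26, 25, 25, 26, 26, 25, 23, 25, 27, 28, 26, 25, 26, 26, 26, 27, 27, 25, 25, 26, 26, 26, 27, 27, 26, 28, 28, 26, 25, 27, 28]
   green [157, 157, 158, 158, 158, 158, 158, 158, 159, 157, 149, 136, 124, 145, 153, 156, 156, 157, 159, 156, 156, 152, 141, 126, 133, 151, 158, 160, 160, 160, 160, 161, 162, 160, 159, 159, 161]
--
7 blue [55, 54, 54, 55, 55, 53, 54, 53, 54, 54, 53, 53, 58, 76, 94, 106, 111, 109, 106, 107, 103, 89, 69, 52, 44, 48, 50, 51, 52, 52, 50, 51, 52, 51, 50, 50, 50]
   green [187, 187, 187, 187, 187, 186, 188, 187, 186, 186, 178, 164, 148, 157, 160, 156, 151, 151, 152, 154, 154, 156, 155, 150, 149, 174, 184, 185, 185, 187, 187, 186, 186, 186, 187, 187, 186]
9 blue [59, 59, 57, 56, 57, 59, 60, 57, 56, 59, 60, 57, 65, 88, 111, 126, 133, 134, 131, 129, 122, 108, 84, 56, 47, 48, 49, 49, 50, 53, 50, 49, 50, 51, 50, 49, 48]
   green [187, 186, 186, 187, 187, 186, 186, 186, 187, 186, 180, 164, 146, 156, 161, 160, 158, 158, 156, 157, 157, 156, 151, 145, 150, 168, 180, 183, 182, 183, 182, 183, 184, 183, 183, 182, 182]
u from -36.0 step 2 [0.53613949 0.01505149 0.09317727] [-1.57666797e-03  9.93558654e-01 -1.13306429e-01  6.07659320e-04] [-3.87911512  4.85711975 17.46837556] [0.98823925 0.86665288 0.09273825] 1.6920897118572087 12.75
```

View pics/c.png

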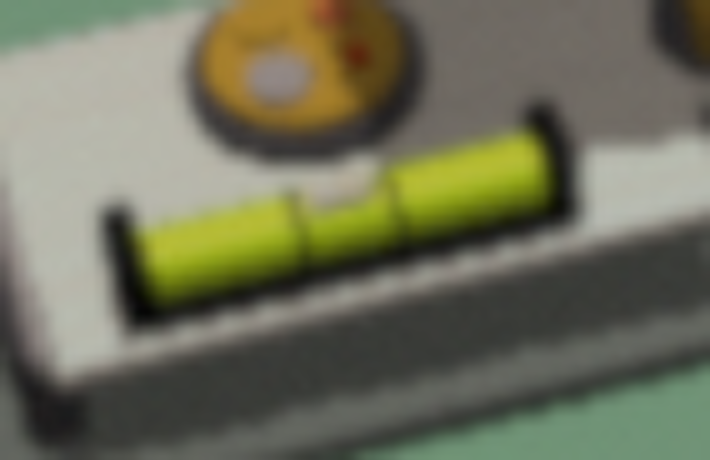

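The picture shows the bubble (300–378) between the lines (298 and 397 at the tube top), about 1 mm short. One small correction of 0.07 rad, then I'll let it settle.

Call:
{"name": "send_rows", "arguments": {
  "increments": [
    {"gripper": 1, "linear": [0, 0, 0], "delta_rot": [0, 0, -0.07]},
    {"gripper": 1, "linear": [0, 0, 0], "delta_rot": [0, 0, -0.07]},
    {"gripper": 1, "linear": [0, 0, 0], "delta_rot": [0, 0, -0.07]},
    {"gripper": 1, "linear": [0, 0, 0], "delta_rot": [0, 0, -0.07]},
    {"gripper": 1, "linear": [0, 0, 0], "delta_rot": [0, 0, -0.07]},
    {"gripper": 1, "linear": [0, 0, 0], "delta_rot": [0, 0, -0.07]},
    {"gripper": 1, "linear": [0, 0, 0], "delta_rot": [0, 0, -0.07]},
    {"gripper": 1, "linear": [0, 0, 0], "delta_rot": [0, 0, -0.07]}
  ]
}}

```text
clock: 13.55
position: [0.5362, 0.0152, 0.0932]
ee_rot: [-0.002, 0.989, -0.148, 0.001]
contact_force: [-4.4, 5.6, 17.1]
width: 0.0111
gripper_force: 90.4
```

Call:
{"name": "send_rows", "arguments": {
  "increments": [
    {"gripper": 1, "linear": [0, 0, 0], "delta_rot": [0, 0, 0]},
    {"gripper": 1, "linear": [0, 0, 0], "delta_rot": [0, 0, 0]},
    {"gripper": 1, "linear": [0, 0, 0], "delta_rot": [0, 0, 0]},
    {"gripper": 1, "linear": [0, 0, 0], "delta_rot": [0, 0, 0]},
    {"gripper": 1, "linear": [0, 0, 0], "delta_rot": [0, 0, 0]},
    {"gripper": 1, "linear": [0, 0, 0], "delta_rot": [0, 0, 0]},
    {"gripper": 1, "linear": [0, 0, 0], "delta_rot": [0, 0, 0]},
    {"gripper": 1, "linear": [0, 0, 0], "delta_rot": [0, 0, 0]}
  ]
}}

```text
clock: 14.35
position: [0.5362, 0.0152, 0.0932]
ee_rot: [-0.002, 0.989, -0.148, 0.001]
contact_force: [-4.4, 5.8, 16.9]
width: 0.0108
gripper_force: 90.4
```

```bash
python3 meas.py d | grep -A1 -E "^(5|7|9|u)"
```

```text
5 blue [55, 51, 49, 52, 55, 53, 50, 49, 53, 55, 52, 48, 50, 59, 70, 80, 86, 84, 81, 79, 80, 73, 62, 51, 46, 47, 49, 51, 53, 52, 49, 49, 52, 54, 52, 49, 47]
   green [186, 185, 185, 185, 186, 186, 185, 185, 186, 183, 175, 157, 146, 153, 161, 158, 158, 156, 154, 154, 160, 166, 160, 151, 153, 174, 183, 184, 186, 186, 186, 185, 186, 186, 186, 185, 184]
7 blue [55, 53, 54, 55, 55, 54, 52, 54, 55, 55, 53, 52, 54, 69, 89, 105, 114, 113, 108, 109, 107, 98, 81, 60, 46, 49, 52, 53, 54, 53, 50, 52, 53, 52, 51, 51, 50]
   green [188, 187, 187, 187, 188, 187, 187, 187, 187, 185, 177, 162, 144, 150, 155, 154, 152, 153, 153, 154, 156, 160, 159, 152, 150, 174, 183, 185, 186, 187, 187, 186, 186, 186, 186, 187, 185]
9 blue [60, 59, 58, 57, 57, 60, 58, 57, 56, 58, 58, 55, 56, 76, 103, 124, 136, 138, 134, 132, 127, 118, 102, 69, 53, 49, 50, 51, 54, 53, 50, 50, 50, 51, 52, 50, 48]
   green [187, 186, 186, 187, 188, 187, 186, 187, 187, 186, 179, 163, 140, 144, 153, 158, 160, 159, 157, 158, 159, 160, 157, 149, 152, 168, 179, 183, 184, 184, 183, 183, 183, 183, 183, 183, 182]
u from -36.0 step 2 [0.53619963 0.01518074 0.0931887 ] [-1.74590363e-03  9.88979334e-01 -1.48042079e-01  6.10159109e-04] [-3.88690077  5.07362287 17.47227233] [1.00534756 0.81342649 0.07201704] 1.7620359867145912 14.4
```

The bubble's centre is within about 0.5 mm of the middle. The foot is on its stop at about 17 N and the key is held. I'm handing in.

```bash
python3 -c "
from rig import sign_off
print(sign_off())"
```

```text
the job is handed in; nothing more can be done
None
```

I handed the job in after about 14 s of the 64 s allowed: the key is held and seated in the slot, pressing the foot onto its stop at about 17 N, with the bubble measured within about 0.5 mm of the middle; the hand-in returned no verdict.

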